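# Run the terminal carriers up to the stop and bolt them in

## Robot

A 6-joint arm with a two-finger parallel gripper is mounted at the origin on a cart in front of the work surface, level with it; the furniture and walls round the work are solid. World frame = base frame: x ahead of the robot, y to its left, z up, the work surface at z = 0. Lengths are in mm, angles in rad, forces in N, time in s.
With the tool pointing down it reaches from about 275 to 850 mm from the base axis. Payload 5.2 kg.
Tool frame: the origin (TCP) lies between the finger pads; the fingertips stand 25 mm ahead of it and the grasp point (between the pads) lies 6 mm ahead of it; z points along the fingers, x is the direction in which the jaws open and shut, and the axes are right-handed (so a half turn about z gives the same grasp; the last joint's range is limited). The gripper opens to 85 mm and grips with 20 to 120 N. Pads are 22 mm wide; open, the fingers measure 114 mm over their backs; the gripper's body (76 mm by 85 mm) begins 54 mm behind the grasp point. The pads swing forward as they close: fully open they stand 13 mm farther back than shut.
Start: joints at [-1.513, 0.259, 1.535, -0, 1.348, -0.203], TCP at [141.84, -531.401, 256.31] pointing down, gripper open.
Joint ranges: [-3.14, 3.14], [-0.91, 2.08], [0.19, 2.58], [-1.22, 4.36], [0.22, 2.71], [-3.12, 3.12]. Speed limits (rad/s): [2.57, 2.57, 3.14, 3.14, 3.14, 3.14].

## Interface

Orientations are given as [roll, pitch, yaw] about the fixed x, y, z axes, in that order (R = Rz(yaw) Ry(pitch) Rx(roll)).
In Python, from bench import manip, optics gives the robot as it stands.
- The arm moves only by the tool step_arm, never from a script. Its argument "deltas" is text: rows parted by semicolons, each of 5 numbers parted by spaces: the opening, from 0 (shut) to 1 (fully open), then the shift along the world's x, y, z each as a share of 0.1 m, from -1 to 1, then the turn about the world's z as a share of 120 degrees, from -1 to 1. A call has exactly 10 rows; each row is the pose to reach, as a shift and turn from the pose measured when the call began; what a row does not reach only later rows make up. A row lasts 1/12 s, in which the tool goes at most 41.7 mm and 7.16 degrees, less where a joint would pass 70% of its speed; a pose out of reach is approached as far as the arm can. A call with a number of a shift or a turn outside -1 to 1 is refused whole. A call with a gripper value outside its range is refused whole. The fingers move at their own pace and stop on an object; "newtons" is the grip in N (left out, the last holds). Time passes only in rows, so rows that repeat a pose let the fingers close, or fill a call up. It gives the time, the measured TCP pose, the force and the opening at its end, in the units of the state.
- manip.get_state(): the state, without advancing time (a new reading comes with each control period).
- optics.grab_frame(name): name is "scene" or "top"; returns a dict with "img" (400x640x3 uint8, red, green, blue), "fx", "fy", "cx", "cy" (pixels), "extrinsics" (4x4, takes a point from camera to world coordinates). Camera axes: x right, y up, looking along -z (the intrinsics and any distortion apply to the point x, -y, -z); pixel columns grow to the right and rows downward; lengths in mm; the calibration is good to about 2 mm. A picture is of the moment at which its call begins. There is no depth.
- manip.finish_job(): hands the job in, once; it reports no verdict.
The state is a dict: "t": time; "joint_pos": joint angles; "qvel": joint speeds; "joint_efforts": joint torques, N m; "ee_pos": TCP position; "tcp_rot": TCP orientation; "contact_force": force on the tool from outside, world axes, zero at the start; "ft_torque": the same for the moment, N m; "opening": finger opening in mm.
Only numpy, scipy, OpenCV 4.12 (cv2) and the standard library are available. Lean on these libraries where they do the work, as an engineer would, in place of code of your own. Each camera call takes 0.05 s, during which the arm holds its last target.

## Task

Four terminal carriers stand in a touching row in the loading rail: with the fingertips, push the whole row along the rail as one train until the first carrier is hard against the blue end stop. Then push the red head of the keeper bolt fully in, so that the bolt bars the rail behind the last carrier, and come away. Only push: do not take a carrier or the bolt between the fingers, lift or tip a carrier, or let the row come apart, and leave the other things on the bench where they are.

Things in the scene. Friction and masses are not known exactly. Their poses are not given: they have to be found in the camera images.
- rail: Fixed loading rail: aluminium plate 296 x 62 x 10 mm; two low steel strips (tops 16 mm above the worktop, 31.6 mm apart inside) guide the carriers. Origin: on the worktop under the centre line. x: along the rail towards the end stop, the way to push; z up. Strips run from x = -148 to +114 mm. The rear end (-x) is open and clear. Place and angle vary.
- stop_face (a point): Centre of the working face of the blue end stop: on the rail's centre line at x = 115 mm of the rail, 26 mm above the worktop; axes as the rail's. The stop is 46 mm wide, top 46 mm above the worktop. When home, the row of carriers reaches from here 128 mm back.
- keeper_bolt (a joint): Travel of the keeper bolt, m: 0 = drawn out, rail free; 0.0395 = fully in, its 9 mm steel pin bars the rail 3 mm behind the last carrier. Starts between 0 and 0.005, stays where it is left, slides with about 2 N of friction towards +y of the rail. It cannot go in while a carrier stands in its path.
- bolt_head (a point): Centre of the outer face of the bolt's round red push head (22 mm across), 21.5 mm above the worktop; axes as the rail's. The face looks to -y of the rail; push it to +y. At x = -20.5 mm of the rail; y = -98.5 mm drawn out, -59 mm fully in. The blue guide block beside the rail (22 mm wide, top 32 mm above the worktop) stands at y = -24 to -50 mm.
- carrier_1: The first (nearest the end stop) of the four black carriers standing in a touching row in the rail. Loose block, 32 mm along the rail, 30 mm wide, 32 mm tall (screw heads to 35), 0.08 to 0.17 kg; a clamped copper terminal lies crosswise on top and stands out up to 9 mm either side. Origin: centre of the underside, 10 mm above the worktop; axes as the rail's.
- carrier_2: The second of the four black carriers standing in a touching row in the rail. Same as carrier_1.
- carrier_3: The third of the four black carriers standing in a touching row in the rail. Same as carrier_1.
- carrier_4: The last (farthest from the end stop: the one to push on) of the four black carriers standing in a touching row in the rail. Same as carrier_1.
- gauge_block: Bystander, loose: grey steel gauge block, 22 x 52 x 14 mm. Leave it where it lies. Origin: centre of the underside.
- spare_tip: Bystander, loose: copper electrode tip standing upright, 16 mm across, 38 mm tall. Leave it where it lies. Origin: centre of the underside.
- tweezers: Bystander, loose: pointed steel tweezers, 15 x 122 x 8 mm. Leave it where it lies. Origin: centre of the underside.
- side_cutters: Bystander, loose: red-handled side cutters, lying, 49 x 132 x 10 mm. Leave it where it lies. Origin: centre of the underside.
- nylon_ring: Bystander, loose: white nylon ring, 34 mm across, 8 mm high. Leave it where it lies. Origin: centre of the underside.
- tape_roll: Bystander, loose: roll of black tape lying flat, 53 mm across, 19 mm high. Leave it where it lies. Origin: centre of the underside.

How it is judged (in metres and radians):
On the way:
1. the whole row is home against the end stop while the bolt is still out (x of carrier_1 in the frame of rail above 0.0965 m and z of each of carrier_1, carrier_2, carrier_3, carrier_4 in the frame of rail below 0.0135 m and y of carrier_1 in the frame of rail between -0.003 and 0.003 m and x of carrier_2 in the frame of rail above 0.0645 m and y of carrier_2 in the frame of rail between -0.003 and 0.003 m and x of carrier_3 in the frame of rail above 0.0325 m and y of carrier_3 in the frame of rail between -0.003 and 0.003 m and x of carrier_4 in the frame of rail above 0.0005 m and y of carrier_4 in the frame of rail between -0.003 and 0.003 m and value of joint keeper_bolt below 0.012 m), for 0.2 s.
At the end, for the whole second after the job is handed in: All four carriers stand in the rail, flat and at rest, the row closed up against the end stop (each within 2.5 mm of its home place), and the keeper bolt is in to within 3 mm of its full travel (x of carrier_1 in the frame of rail above 0.0965 m and z of each of carrier_1, carrier_2, carrier_3, carrier_4 in the frame of rail below 0.0135 m and y of carrier_1 in the frame of rail between -0.003 and 0.003 m and x of carrier_2 in the frame of rail above 0.0645 m and y of carrier_2 in the frame of rail between -0.003 and 0.003 m and x of carrier_3 in the frame of rail above 0.0325 m and y of carrier_3 in the frame of rail between -0.003 and 0.003 m and x of carrier_4 in the frame of rail above 0.0005 m and y of carrier_4 in the frame of rail between -0.003 and 0.003 m and value of joint keeper_bolt above 0.0365 m and linear speed of each of carrier_1, carrier_2, carrier_3, carrier_4 below 0.01 m/s); the robot touches nothing.
It fails at once if one of the loose bystanders is shoved aside (more than 10 mm) (distance of any of gauge_block, spare_tip, tweezers, side_cutters, nylon_ring, tape_roll from where it was at the start of the episode above 0.01 m).
It fails at once if a carrier is lifted (more than 6 mm) or tipped (more than 15 degrees) (z of any of carrier_1, carrier_2, carrier_3, carrier_4 in the frame of rail above 0.016 m or angle between any of carrier_1, carrier_2, carrier_3, carrier_4's own z axis and vertical above 0.26 rad).
It fails at once if the row comes apart: a gap of more than 8 mm opens between two neighbouring carriers (horizontal distance between carrier_1 and carrier_2 above 0.04 m or horizontal distance between carrier_2 and carrier_3 above 0.04 m or horizontal distance between carrier_3 and carrier_4 above 0.04 m).
It fails at once if a carrier or the bolt head is taken between the fingers ((x of the grasp point in the frame of carrier_1 between -0.012 and 0.012 m and y of the grasp point in the frame of carrier_1 between -0.012 and 0.012 m and z of the grasp point in the frame of carrier_1 between -0.01 and 0.04 m) or (x of the grasp point in the frame of carrier_2 between -0.012 and 0.012 m and y of the grasp point in the frame of carrier_2 between -0.012 and 0.012 m and z of the grasp point in the frame of carrier_2 between -0.01 and 0.04 m) or (x of the grasp point in the frame of carrier_3 between -0.012 and 0.012 m and y of the grasp point in the frame of carrier_3 between -0.012 and 0.012 m and z of the grasp point in the frame of carrier_3 between -0.01 and 0.04 m) or (x of the grasp point in the frame of carrier_4 between -0.012 and 0.012 m and y of the grasp point in the frame of carrier_4 between -0.012 and 0.012 m and z of the grasp point in the frame of carrier_4 between -0.01 and 0.04 m) or (x of the grasp point in the frame of bolt_head between -0.008 and 0.008 m and y of the grasp point in the frame of bolt_head between 0.001 and 0.02 m and z of the grasp point in the frame of bolt_head between -0.012 and 0.022 m)).
It also fails if it takes over 51 s, if anything falls off the work surface, if the arm or the gripper's body presses on something with over 40 N, if the wrist force passes 120 N, or if a joint passes its speed limit or range.

## Working session

There is one attempt and no reset: what is moved stays moved. The work goes in short steps, Python scripts to look and compute and a tool call to move; the robot and the scene stay as the last step left them, time stands still between calls to the robot, and variables do not carry over. Pictures are saved under pics/ and viewed, and the job is handed in when it is done.

Besides the shell and the picture viewer there is one more tool, called after "Request:" as name(argument=value, ...) on one line, values as JSON. step_arm: Moves the arm, as the interface text tells. Shift numbers are shares of 0.1 m and turn numbers shares of 120 degrees, none past 1 either way. Its arguments: {"type":"object","properties":{"deltas":{"type":"string"},"newtons":{"type":"number"}},"required":["deltas"]}

```bash
mkdir -p pics
python3 - <<'E'
from bench import manip, optics
import cv2,numpy as np
for n in("scene","top"):
    f=optics.grab_frame(n); cv2.imwrite(f"pics/{n}0.png",f["img"][:,:,::-1]); 
    np.savez(f"{n}0.npz",**f)
    print(n,{k:f[k] for k in f if k!="img"})
print(manip.get_state())
E
```

```text
scene {'fx': 415.4021503643436, 'fy': 415.4021503643436, 'cx': 316.3042658859937, 'cy': 195.49902188374344, 'extrinsics': array([[-6.45923193e-01,  3.75116199e-01, -6.64884250e-01,
        -9.21001932e+01],
       [-7.63375194e-01, -3.24731865e-01,  5.58397285e-01,
         6.89650460e+02],
       [-6.44523568e-03,  8.68237901e-01,  4.96106245e-01,
         4.94182214e+02],
       [ 0.00000000e+00,  0.00000000e+00,  0.00000000e+00,
         1.00000000e+00]])}
top {'fx': 369.4207425981813, 'fy': 369.4207425981813, 'cx': 320.27719387278074, 'cy': 197.6751594575194, 'extrinsics': array([[-1.87654022e-02,  9.94858019e-01, -9.95257859e-02,
         3.96560484e+02],
       [-9.99816167e-01, -1.82801809e-02,  5.78511346e-03,
         2.30408241e+02],
       [ 3.93601715e-03,  9.96160498e-02,  9.95018166e-01,
         8.88569066e+02],
       [ 0.00000000e+00,  0.00000000e+00,  0.00000000e+00,
         1.00000000e+00]])}
{'t': 0.1, 'joint_pos': array([-1.51274703e+00,  2.59300445e-01,  1.53598143e+00, -3.18365909e-05,
        1.34799984e+00, -2.02787322e-01]), 'qvel': array([-0.00121975, -0.00029584, -0.00252603,  0.00345209,  0.00087943,
        0.00094346]), 'joint_efforts': array([ 2.52582890e-03, -4.46972466e+01, -2.91247845e+01, -1.24440853e-04,
        6.23090164e-03,  4.10475877e-05]), 'ee_pos': array([ 141.83235513, -530.94499648,  255.53834316]), 'tcp_rot': array([-3.14128288e+00,  1.66070115e-03, -1.30995239e+00]), 'contact_force': array([-0.27450775, -0.1320461 , -1.22521906]), 'ft_torque': array([-0.01261051, -0.00824101, -0.01788427]), 'opening': 85.09474851410326}
```

View pics/scene0.png

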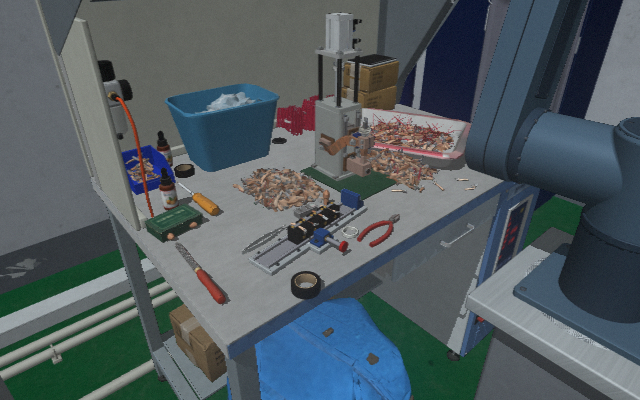

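View pics/top0.png

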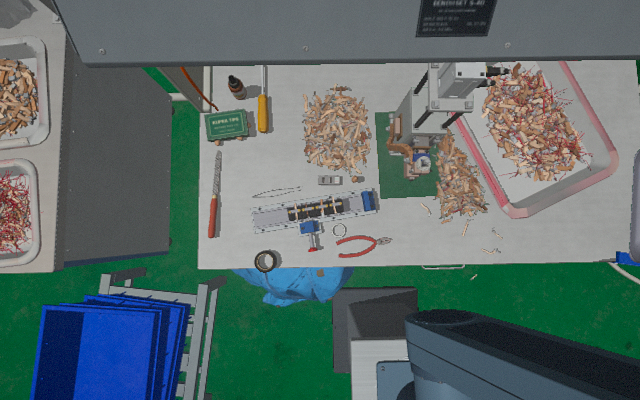

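```bash
cat > h.py <<'E'
import numpy as np,cv2
def ray(f,u,v):
    E=np.asarray(f["extrinsics"]); d=np.array([(u-f["cx"])/f["fx"],-(v-f["cy"])/f["fy"],-1.0])
    return E[:3,3],E[:3,:3]@d
def onz(f,u,v,z):
    o,d=ray(f,u,v); return o+d*(z-o[2])/d[2]
def proj(f,p):
    E=np.asarray(f["extrinsics"]); c=E[:3,:3].T@(np.asarray(p,float)-E[:3,3])
    return f["cx"]+f["fx"]*c[0]/-c[2], f["cy"]-f["fy"]*c[1]/-c[2]
E
python3 - <<'E'
import cv2,numpy as np
a=cv2.imread("pics/top0.png")[165:285,235:395]; cv2.imwrite("pics/topz.png",cv2.resize(a,None,fx=5,fy=5,interpolation=cv2.INTER_CUBIC))
a=cv2.imread("pics/scene0.png")[180:305,235:405]; cv2.imwrite("pics/scenez.png",cv2.resize(a,None,fx=4.7,fy=4.7,interpolation=cv2.INTER_CUBIC))
for n in("top","scene"):
    im=cv2.imread(f"pics/{n}0.png"); h=cv2.cvtColor(im,cv2.COLOR_BGR2HSV)
    for nm,lo,hi in(("blue",(100,120,40),(125,255,255)),("red",(0,140,80),(8,255,255)),("red2",(172,140,80),(180,255,255))):
        m=cv2.inRange(h,lo,hi); k,l,s,c=cv2.connectedComponentsWithStats(m)
        for i in range(1,k):
            if 15<s[i,4]<900 and 230<c[i,0]<410 and 150<c[i,1]<300: print(n,nm,s[i],c[i])
E
```

```text
top blue [362 191  13  20 127] [366.30708661 201.21259843]
top blue [300 221  15  13 130] [306.97692308 226.93076923]
top red [336 236  40   9  89] [355.86516854 238.95505618]
top red [339 243  37  14  98] [358.17346939 252.28571429]
scene blue [341 189  19  21 265] [349.40377358 198.27169811]
scene blue [310 228  19  19 192] [319.09375    236.34895833]
scene red [359 221  32  16  97] [373.83505155 226.3814433 ]
scene red [370 224  22  23  94] [381.56382979 236.57446809]
scene red [339 241   7  10  29] [341.44827586 245.20689655]
```

View pics/topz.png

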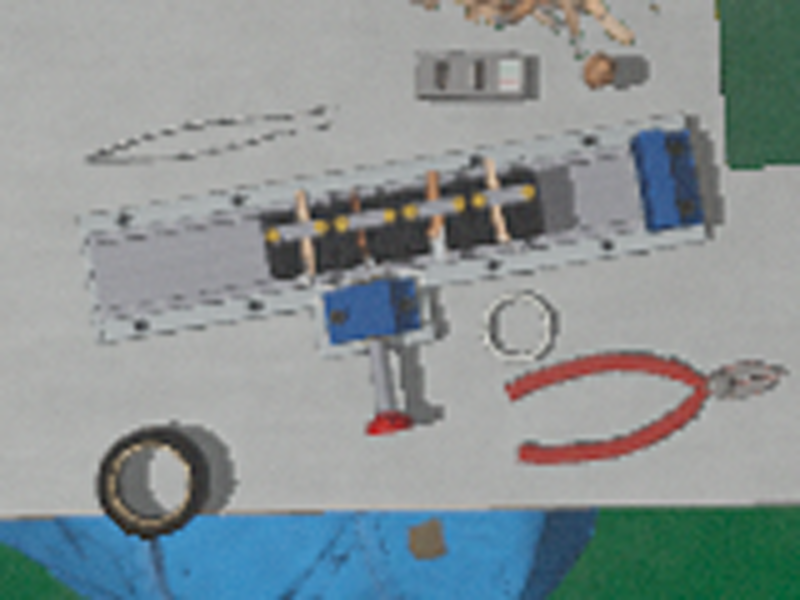

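View pics/scenez.png

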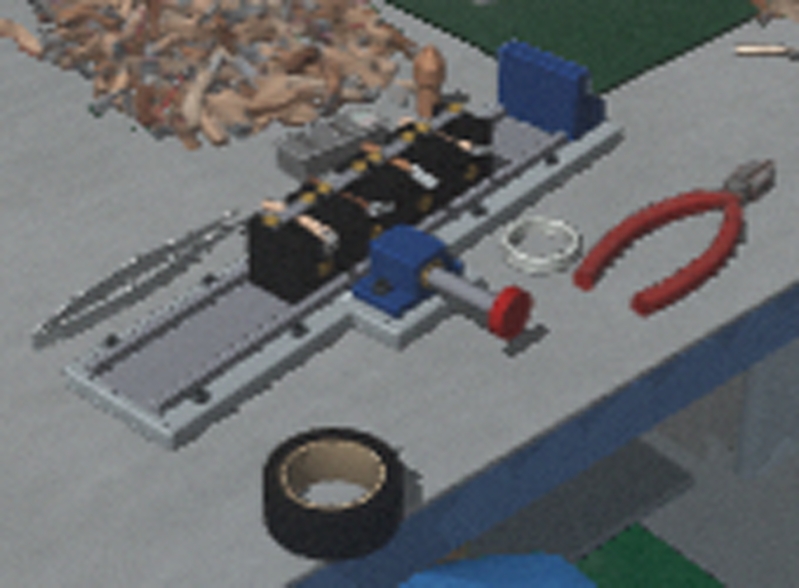

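Run:
```python
from h import *
t=np.load("top0.npz"); s=np.load("scene0.npz")
T=lambda x,y:((x+.5)/5-.5+235,(y+.5)/5-.5+165)
S=lambda x,y:((x+.5)/4.7-.5+235,(y+.5)/4.7-.5+180)
c=[onz(t,*T(*p),10) for p in((80,217),(100,343),(710,238),(688,115))]
for p in c: print(p.round(1))
print("len",np.linalg.norm(c[0]-c[3]),np.linalg.norm(c[1]-c[2]),"w",np.linalg.norm(c[0]-c[1]),np.linalg.norm(c[2]-c[3]))
o=sum(c)/4; d=(c[3]-c[0])+(c[2]-c[1]); yaw=np.arctan2(d[1],d[0]); print("centre",o,"yaw",yaw,np.degrees(yaw))
# scene rear corners
for p in((65,372),(172,436),(625,125)): print("scene corner",onz(s,*S(*p),10).round(1))
ex=np.array([np.cos(yaw),np.sin(yaw),0]);ey=np.array([-ex[1],ex[0],0])
loc=lambda p:(np.dot(p-o,ex),np.dot(p-o,ey))
print("head top view",loc(onz(t,*T(385,430),15)), loc(onz(t,*T(388,425),32)))
print("head scene",loc(onz(s,*S(514,312),21.5)))
print("stop top",[loc(onz(t,*T(*p),46)) for p in((632,135),(648,232))])
print("carrier rear/front top",[loc(onz(t,*T(*p),42)) for p in((262,212),(270,275),(540,170),(545,235))])
for n,p,z in(("tape",(153,480),19),("tw",(335,110),5),("tw",(90,160),5),("ring",(522,327),8),("cut",(510,395),10),("gb",(415,95),14),("gb",(415,50),14)):
    q=onz(t,*T(*p),z); print(n,q.round(0),np.round(loc(q)))
q=[onz(s,*S(*p),42) for p in((247,215),(293,300))]; 
print([loc(onz(s,*S(*p),10)) for p in((292,302),(250,285))],[loc(a) for a in q])
```

```text
[462.8 391.7  10. ]
[402.8 382.2  10. ]
[447.2  91.8  10. ]
[506.4 100.4  10. ]
len 294.5867445369949 293.79882014071126 w 60.67269983399946 59.836441476066746
centre [454.81458041 241.51870308  10.        ] yaw -1.4206556430145354 -81.39757248617701
scene corner [458.5 393.1  10. ]
scene corner [399.1 383.1  10. ]
scene corner [444.5  88.9  10. ]
head top view (np.float64(-20.624103937906078), np.float64(-93.05055727439843)) (np.float64(-18.442197752664423), np.float64(-90.37986895462204))
head scene (np.float64(-14.932439767981798), np.float64(-93.2970973911909))
stop top [(np.float64(114.29466142192359), np.float64(21.472156426793255)), (np.float64(113.52151788774394), np.float64(-23.661631836319426))]
carrier rear/front top [(np.float64(-59.15140326776652), np.float64(15.32991045470391)), (np.float64(-60.14674247870975), np.float64(-13.825380467765406)), (np.float64(70.12749202270426), np.float64(12.995186825988888)), (np.float64(67.17337718428355), np.float64(-16.909580991856693))]
tape [339. 356.  19.] [-131.  -97.]
tw [513. 270.   5.] [-19.  61.]
tw [491. 388.   5.] [-139.   57.]
ring [407. 182.   8.] [ 51. -56.]
cut [375. 189.  10.] [ 40. -87.]
gb [518. 231.  14.] [20. 61.]
gb [540. 231.  14.] [23. 82.]
[(np.float64(-57.13260283369605), np.float64(-9.880910331871108)), (np.float64(-59.956895340924966), np.float64(11.795243442108214))] [(np.float64(-56.317500343005634), np.float64(15.309783448055018)), (np.float64(-86.84908690139316), np.float64(-39.93517685758614))]
```

Request:
step_arm(deltas="0 0.12 -0.25 0 0; 0 0.25 0.3 0 0; 0 0.5 0.7 0 0.1; 0 0.5 1 0 0.1; 0 0.5 1 0 0.15; 0 0.5 1 0 0.15; 0 0.5 1 0 0.2; 0 0.5 1 0 0.2; 0 0.5 1 0 0.2; 0 0.5 1 0 0.2", newtons=40)

```text
t: 0.93
ee_pos: [191.5, -431.8, 255.5]
tcp_rot: [-3.141, 0.001, -0.896]
contact_force: [-0.0, -0.1, -0.3]
opening: -0.4
```

Request:
step_arm(deltas="0 0.2 0.4 0 0; 0 0.4 0.8 0 0.05; 0 0.5 1 0 0.1; 0 0.5 1 0 0.15; 0 0.5 1 0 0.2; 0 0.5 1 0 0.2; 0 0.5 1 0 0.2; 0 0.5 1 0 0.2; 0 0.5 1 0 0.2; 0 0.5 1 0 0.2")

```text
t: 1.77
ee_pos: [241.3, -332.2, 255.4]
tcp_rot: [-3.141, 0.002, -0.479]
contact_force: [-1.2, 0.4, 0.3]
opening: -0.0
```

Request:
step_arm(deltas="0 0.2 0.4 0 0; 0 0.4 0.8 0 0.05; 0 0.5 1 0 0.1; 0 0.5 1 0 0.15; 0 0.5 1 0 0.2; 0 0.5 1 0 0.2; 0 0.5 1 0 0.2; 0 0.5 1 0 0.2; 0 0.5 1 0 0.2; 0 0.5 1 0 0.2")

```text
t: 2.6
ee_pos: [291.1, -232.5, 255.3]
tcp_rot: [-3.141, 0.002, -0.063]
contact_force: [0.4, 0.8, -0.0]
opening: -0.0
```

Request:
step_arm(deltas="0 0.2 0.4 0 0; 0 0.4 0.8 0 0.05; 0 0.5 1 0 0.1; 0 0.5 1 0 0.1; 0 0.5 1 0 0.1; 0 0.5 1 0 0.1; 0 0.5 1 0 0.1; 0 0.5 1 0 0.1; 0 0.5 1 0 0.1; 0 0.5 1 0 0.1")

```text
t: 3.43
ee_pos: [340.9, -133.2, 255.3]
tcp_rot: [-3.141, 0.002, 0.145]
contact_force: [0.4, -0.9, 0.2]
opening: 0.3
```

Request:
step_arm(deltas="0 0 0.4 0 0; 0 0 0.8 0 0; 0 0 1 0 0; 0 0 1 0 0; 0 0 1 0 0; 0 0 1 0 0; 0 0 1 0 0; 0 0 1 0 0; 0 0 1 0 0; 0 0 1 0 0")

```text
t: 4.27
ee_pos: [341.0, -33.7, 255.2]
tcp_rot: [-3.141, 0.002, 0.143]
contact_force: [0.0, 0.3, -0.4]
opening: -0.2
```

Request:
step_arm(deltas="0 0.1 0.4 0 0; 0 0.2 0.8 0 0; 0 0.2 1 0 0; 0 0.2 1 0 0; 0 0.2 1 0 0; 0 0.2 1 0 0; 0 0.2 1 0 0; 0 0.2 1 0 0; 0 0.2 1 0 0; 0 0.2 1 0 0")

```text
t: 5.1
ee_pos: [361.0, 65.7, 255.2]
tcp_rot: [-3.141, 0.002, 0.142]
contact_force: [-0.6, -1.0, 0.2]
opening: 0.2
```

Request:
step_arm(deltas="0 0.1 0.4 0 0; 0 0.2 0.8 0 0; 0 0.2 1 0 0; 0 0.2 1 0 0; 0 0.2 1 0 0; 0 0.2 1 0 0; 0 0.2 1 0 0; 0 0.2 1 0 0; 0 0.2 1 0 0; 0 0.2 1 0 0")

```text
t: 5.93
ee_pos: [381.1, 165.1, 255.3]
tcp_rot: [-3.141, 0.002, 0.141]
contact_force: [0.1, 0.2, 0.0]
opening: -0.4
```

Request:
step_arm(deltas="0 0.1 0.4 0 0; 0 0.2 0.8 0 0; 0 0.3 1 0 0; 0 0.4 1 0 0; 0 0.4 1 0 0; 0 0.4 1 0 0; 0 0.4 1 0 0; 0 0.4 1 0 0; 0 0.4 1 0 0; 0 0.4 1 0 0")

```text
t: 6.77
ee_pos: [420.9, 264.5, 255.6]
tcp_rot: [-3.141, 0.002, 0.14]
contact_force: [-0.5, 0.4, -0.1]
opening: -0.1
```

Request:
step_arm(deltas="0 0.1 0.4 0 0.005; 0 0.17 0.76 0 0.005; 0 0.17 0.76 0 0.005; 0 0.17 0.76 -0.3 0.005; 0 0.17 0.76 -0.6 0.005; 0 0.17 0.76 -1 0.005; 0 0.17 0.76 -1 0.005; 0 0.17 0.76 -1 0.005; 0 0.17 0.76 -1 0.005; 0 0.17 0.76 -1 0.005")

```text
t: 7.6
ee_pos: [439.5, 341.1, 158.3]
tcp_rot: [-3.14, -0.003, 0.15]
contact_force: [0.2, -0.2, -0.2]
opening: -0.1
```

Run:
```python
from bench import manip, optics
import cv2,numpy as np
a=optics.grab_frame("top");b=optics.grab_frame("scene")
np.savez("top1.npz",**a);np.savez("scene1.npz",**b)
x=cv2.resize(a["img"][165:285,235:395,::-1],None,fx=4,fy=4,interpolation=cv2.INTER_CUBIC)
y=cv2.resize(b["img"][150:310,220:420,::-1],None,fx=4,fy=4,interpolation=cv2.INTER_CUBIC)
cv2.imwrite("pics/t1.png",x);cv2.imwrite("pics/s1.png",y[:600])
```

```text
(no output)
```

View pics/s1.png

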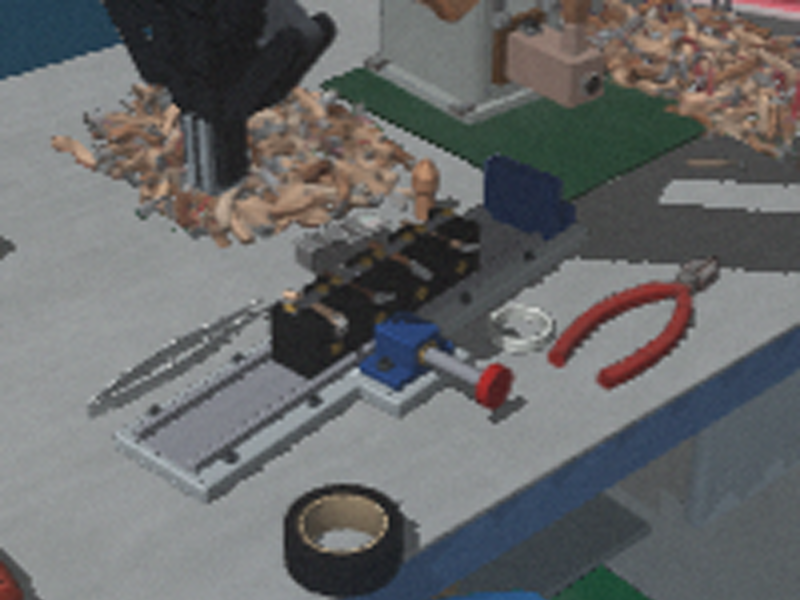

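View pics/t1.png

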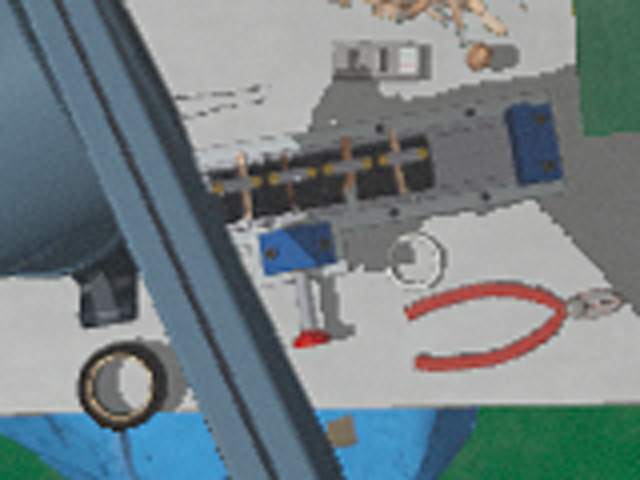

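Request:
step_arm(deltas="0 0 0 -0.3 0; 0 0 0 -0.6 0; 0 0 0 -0.9 0; 0 0 0 -1 0; 0 0 0 -1 0; 0 0 0 -1 0; 0 0 0 -1 0; 0 0 0 -1 0; 0 0 0 -1 0; 0 0 0 -1 0")

```text
t: 8.53
ee_pos: [439.9, 341.4, 59.3]
tcp_rot: [-3.139, -0.005, 0.15]
contact_force: [-0.2, -0.3, 0.1]
opening: -0.1
```

Run:
```python
from bench import manip, optics
import cv2,numpy as np
from h import *
b=optics.grab_frame("scene")
y=cv2.resize(b["img"][180:310,220:380,::-1],None,fx=5,fy=5,interpolation=cv2.INTER_CUBIC)
cv2.imwrite("pics/s2.png",y[:600])
p=manip.get_state()["ee_pos"];print(p)
u,v=proj(b,p-[0,0,25]);print((u-220)*5,(v-180)*5)
```

```text
[439.67683115 341.31455763  58.97429013]
281.92406010292643 310.17411921524257
```

View pics/s2.png

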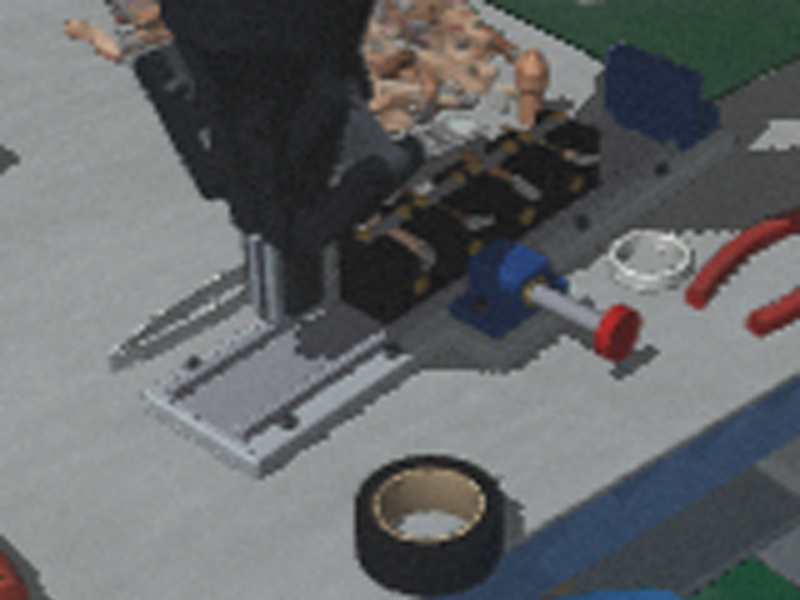

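Request:
step_arm(deltas="0 0 0 -0.1 0; 0 0 0 -0.14 0; 0 0 0 -0.14 0; 0 0.01 -0.05 -0.14 0; 0 0.015 -0.1 -0.14 0; 0 0.022 -0.15 -0.14 0; 0 0.03 -0.2 -0.14 0; 0 0.034 -0.23 -0.14 0; 0 0.036 -0.24 -0.14 0; 0 0.036 -0.24 -0.14 0")

```text
t: 9.42
ee_pos: [443.5, 316.9, 45.1]
tcp_rot: [-3.139, -0.004, 0.149]
contact_force: [-0.4, 0.2, -0.9]
opening: 0.0
```

Request:
step_arm(deltas="0 0.005 -0.03 0 0; 0 0.01 -0.07 0 0; 0 0.017 -0.115 0 0; 0 0.025 -0.165 0 0; 0 0.032 -0.215 0 0; 0 0.04 -0.265 0 0; 0 0.047 -0.315 0 0; 0 0.055 -0.36 0 0; 0 0.059 -0.39 0 0; 0 0.061 -0.405 0 0")

```text
t: 10.25
ee_pos: [449.8, 276.0, 45.3]
tcp_rot: [-3.139, -0.005, 0.149]
contact_force: [-1.0, 4.7, 1.1]
opening: -0.0
```

Run:
```python
from bench import manip, optics
import cv2,numpy as np
from h import *
for n,(r,c) in {"top":((165,285),(235,395)),"scene":((180,300),(220,380))}.items():
    b=optics.grab_frame(n)
    cv2.imwrite(f"pics/{n}3.png",cv2.resize(b["img"][r[0]:r[1],c[0]:c[1],::-1],None,fx=5,fy=5,interpolation=cv2.INTER_CUBIC))
s=manip.get_state();print(s["ee_pos"],s["contact_force"])
```

```text
[449.80140795 275.83630421  45.2086253 ] [-0.45132099  1.09694666  0.76846167]
```

View pics/scene3.png

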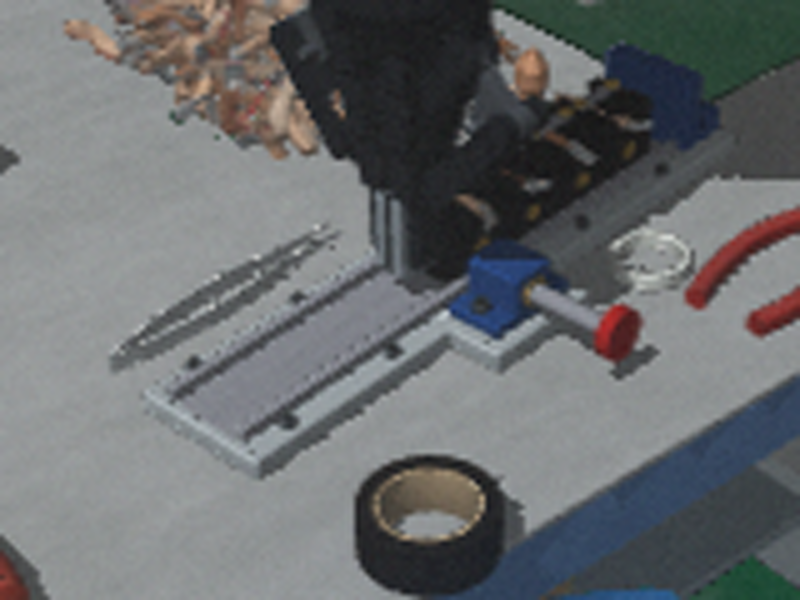

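View pics/top3.png

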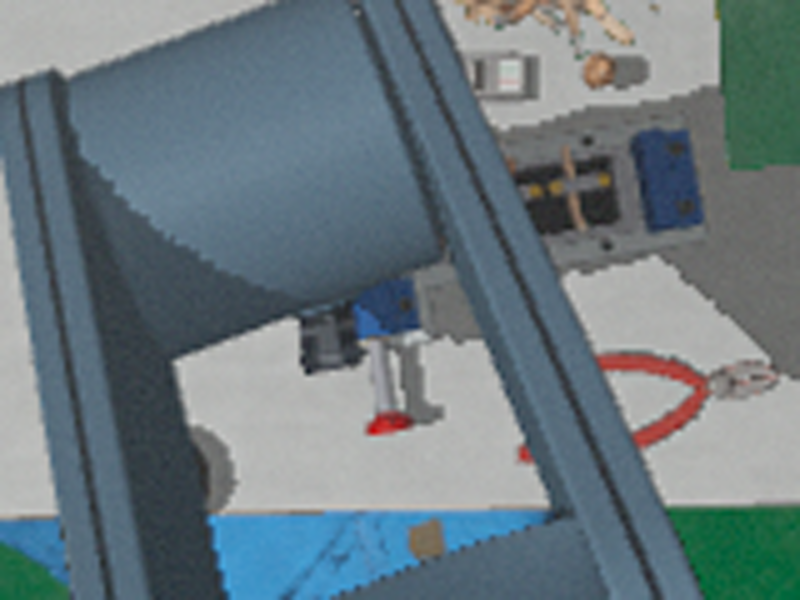

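Request:
step_arm(deltas="0 0.002 -0.01 0 0; 0 0.003 -0.02 0 0; 0 0.005 -0.03 0 0; 0 0.006 -0.04 0 0; 0 0.007 -0.05 0 0; 0 0.009 -0.06 0 0; 0 0.01 -0.065 0 0; 0 0.01 -0.07 0 0; 0 0.011 -0.075 0 0; 0 0.011 -0.075 0 0")

```text
t: 11.18
ee_pos: [450.9, 268.2, 45.2]
tcp_rot: [-3.14, -0.004, 0.149]
contact_force: [-0.4, 4.9, 2.1]
opening: 0.0
```

Request:
step_arm(deltas="0 0.001 -0.005 0 0; 0 0.001 -0.01 0 0; 0 0.002 -0.014 0 0; 0 0.003 -0.018 0 0; 0 0.003 -0.022 0 0; 0 0.004 -0.025 0 0; 0 0.004 -0.028 0 0; 0 0.004 -0.03 0 0; 0 0.004 -0.03 0 0; 0 0.004 -0.03 0 0")

```text
t: 12.02
ee_pos: [451.3, 265.2, 45.2]
tcp_rot: [-3.14, -0.004, 0.149]
contact_force: [-0.5, 3.5, 1.2]
opening: -0.1
```

Request:
step_arm(deltas="0 0.001 -0.005 0 0; 0 0.001 -0.01 0 0; 0 0.002 -0.014 0 0; 0 0.003 -0.018 0 0; 0 0.003 -0.022 0 0; 0 0.004 -0.025 0 0; 0 0.004 -0.028 0 0; 0 0.004 -0.03 0 0; 0 0.004 -0.03 0 0; 0 0.004 -0.03 0 0")

```text
t: 12.85
ee_pos: [451.7, 262.1, 45.2]
tcp_rot: [-3.14, -0.004, 0.149]
contact_force: [-0.6, 4.2, 1.0]
opening: -0.1
```

Run:
```python
from bench import manip, optics
import cv2,numpy as np
from h import *
for n,(r,c) in {"top":((165,285),(235,395)),"scene":((180,240),(300,380))}.items():
    b=optics.grab_frame(n)
    cv2.imwrite(f"pics/{n}4.png",cv2.resize(b["img"][r[0]:r[1],c[0]:c[1],::-1],None,fx=5,fy=5,interpolation=cv2.INTER_CUBIC))
s=manip.get_state();print(s["ee_pos"],s["contact_force"])
```

```text
[451.72646277 262.09010509  45.17304613] [-0.23511031  4.58706998  1.98800714]
```

View pics/top4.png

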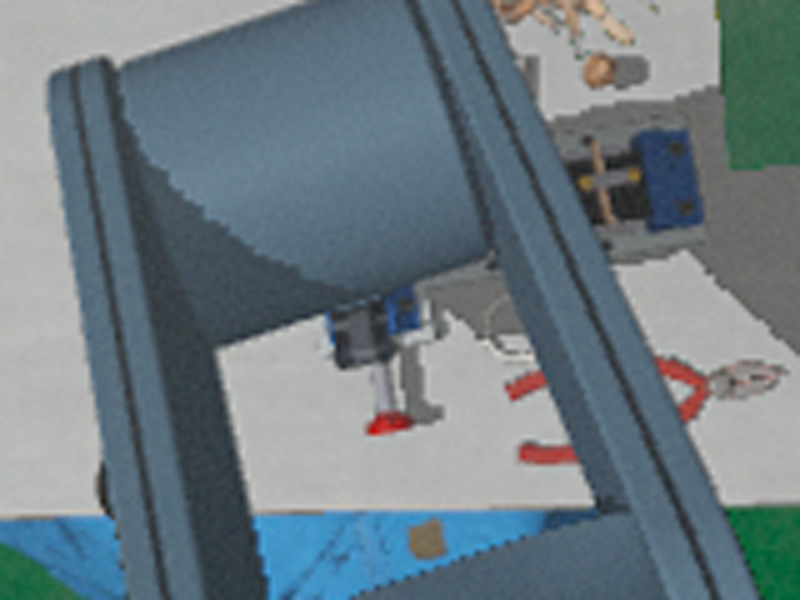

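View pics/scene4.png

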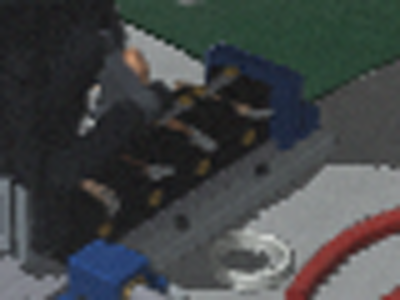

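Request:
step_arm(deltas="0 0.001 -0.005 0 0; 0 0.001 -0.008 0 0; 0 0.001 -0.011 0 0; 0 0.002 -0.014 0 0; 0 0.003 -0.017 0 0; 0 0.003 -0.019 0 0; 0 0.003 -0.02 0 0; 0 0.003 -0.02 0 0; 0 0.003 -0.02 0 0; 0 0.003 -0.02 0 0")

```text
t: 13.78
ee_pos: [451.8, 261.7, 45.3]
tcp_rot: [-3.137, -0.005, 0.149]
contact_force: [-2.0, 12.1, -0.0]
opening: 0.0
```

Request:
step_arm(deltas="0 0.003 -0.02 0 0; 0 0.003 -0.025 0 0; 0 0.004 -0.03 0 0; 0 0.005 -0.035 0 0; 0 0.005 -0.04 0 0; 0 0.005 -0.04 0 0; 0 0.005 -0.04 0 0; 0 0.005 -0.04 0 0; 0 0.005 -0.04 0 0; 0 0.005 -0.04 0 0")

```text
t: 14.62
ee_pos: [451.8, 261.5, 45.5]
tcp_rot: [-3.132, -0.006, 0.147]
contact_force: [-4.2, 23.5, -0.5]
opening: -0.1
```

Request:
step_arm(deltas="0 0 0.02 0 0; 0 -0.01 0.05 0 0; 0 -0.02 0.1 0 0; 0 -0.05 0.25 0 0; 0 -0.06 0.4 0 0; 0 -0.06 0.4 0.3 0; 0 -0.06 0.4 0.7 0; 0 -0.06 0.4 0.8 0; 0 -0.06 0.4 0.8 0; 0 -0.06 0.4 0.8 0")

```text
t: 15.45
ee_pos: [446.1, 301.1, 125.8]
tcp_rot: [-3.132, -0.008, 0.147]
contact_force: [-0.4, 0.6, -0.8]
opening: -0.1
```

Request:
step_arm(deltas="0 -0.3 -0.1 0 0; 0 -0.6 -0.3 0 0; 0 -0.9 -0.5 0 0; 0 -1 -0.62 0 0; 0 -1 -0.62 0 0; 0 -1 -0.62 0 0; 0 -1 -0.62 0 0; 0 -1 -0.62 0 0; 0 -1 -0.62 0 0; 0 -1 -0.62 0 0")

```text
t: 16.28
ee_pos: [346.8, 239.5, 125.6]
tcp_rot: [-3.132, -0.008, 0.147]
contact_force: [-0.7, -0.7, 0.2]
opening: 0.0
```

Run:
```python
from bench import manip, optics
import cv2,numpy as np
from h import *
for n,(r,c) in {"top":((165,285),(235,395)),"scene":((180,300),(240,400))}.items():
    b=optics.grab_frame(n);np.savez(n+"5.npz",**b)
    cv2.imwrite(f"pics/{n}5.png",cv2.resize(b["img"][r[0]:r[1],c[0]:c[1],::-1],None,fx=5,fy=5,interpolation=cv2.INTER_CUBIC))
s=manip.get_state();print(s["ee_pos"],s["contact_force"])
```

```text
[346.45096373 239.367037   125.65739048] [-0.66455566  0.39947182  0.37487738]
```

View pics/top5.png

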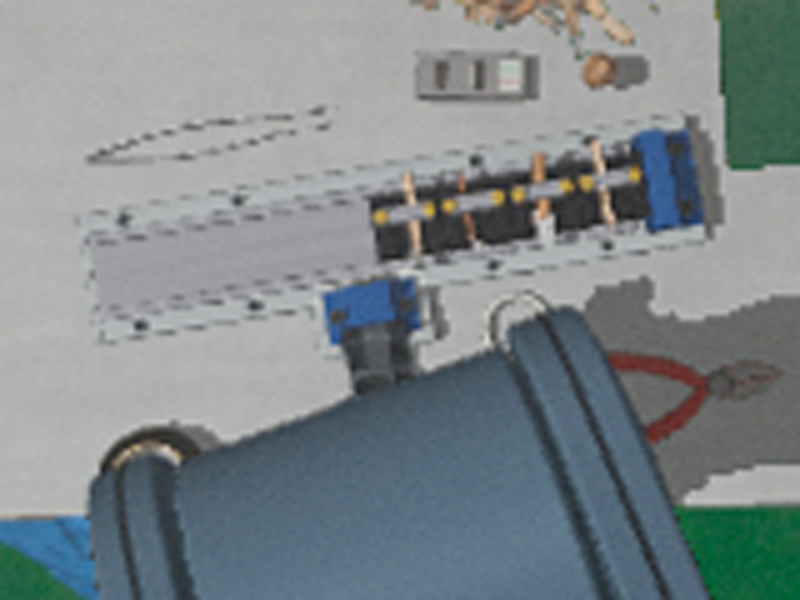

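View pics/scene5.png

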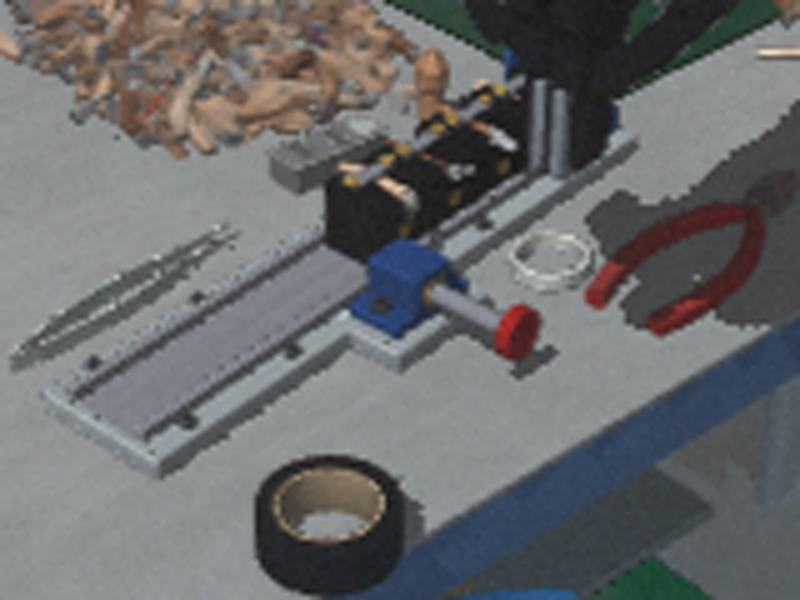

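Request:
step_arm(deltas="0 -0.15 0 0 0; 0 -0.24 0 0 0; 0 -0.24 0 0 0; 0 -0.24 0 -0.2 0; 0 -0.24 0 -0.4 0; 0 -0.24 0 -0.6 0; 0 -0.24 0 -0.8 0; 0 -0.24 0 -0.88 0; 0 -0.24 0 -0.88 0; 0 -0.24 0 -0.88 0")

```text
t: 17.22
ee_pos: [322.7, 239.4, 37.8]
tcp_rot: [-3.132, -0.007, 0.147]
contact_force: [-0.1, 0.1, 0.3]
opening: 0.1
```

Run:
```python
from bench import manip, optics
import cv2,numpy as np
from h import *
for n,(r,c) in {"scene":((180,300),(280,440))}.items():
    b=optics.grab_frame(n)
    cv2.imwrite(f"pics/{n}6.png",cv2.resize(b["img"][r[0]:r[1],c[0]:c[1],::-1],None,fx=5,fy=5,interpolation=cv2.INTER_CUBIC))
s=manip.get_state();print(s["ee_pos"],s["contact_force"])
u,v=proj(b,s["ee_pos"]-[0,0,25]);print((u-280)*5,(v-180)*5)
```

```text
[323.14536717 239.59184041  38.27214861] [ 0.19647952  0.49259103 -0.26429204]
394.2333739162669 391.03429356452807
```

View pics/scene6.png

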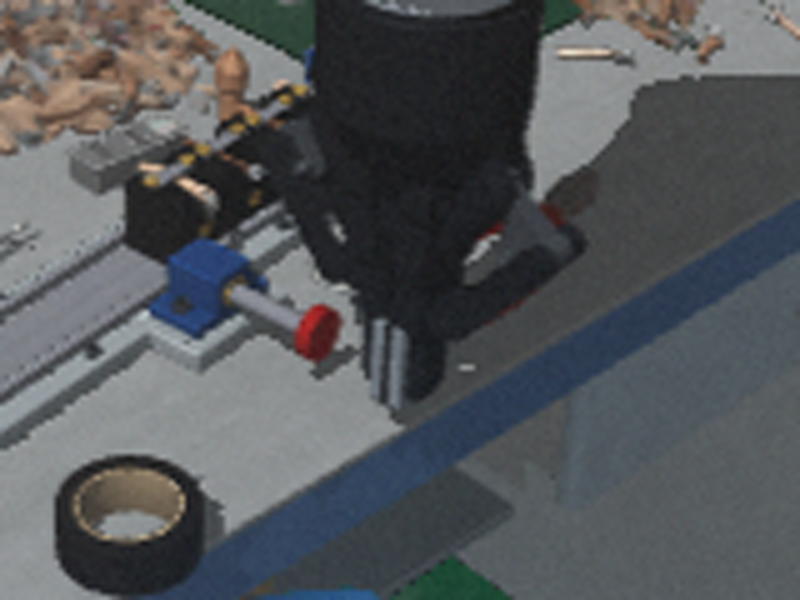

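Request:
step_arm(deltas="0 0.03 0.005 0 0; 0 0.07 0.01 0 0; 0 0.11 0.017 0 0; 0 0.15 0.023 0 0; 0 0.19 0.029 0 0; 0 0.22 0.033 0 0; 0 0.25 0.038 0 0; 0 0.28 0.042 0 0; 0 0.3 0.045 0 0; 0 0.32 0.048 0 0")

```text
t: 18.1
ee_pos: [354.9, 244.3, 38.1]
tcp_rot: [-3.132, -0.007, 0.147]
contact_force: [-2.1, -0.2, 2.1]
opening: 0.1
```

Request:
step_arm(deltas="0 0.03 0.005 0 0; 0 0.06 0.009 0 0; 0 0.09 0.014 0 0; 0 0.12 0.018 0 0; 0 0.15 0.023 0 0; 0 0.17 0.026 0 0; 0 0.19 0.029 0 0; 0 0.2 0.03 0 0; 0 0.21 0.032 0 0; 0 0.21 0.032 0 0")

```text
t: 18.93
ee_pos: [376.1, 247.5, 38.1]
tcp_rot: [-3.132, -0.008, 0.147]
contact_force: [-1.1, -0.8, -0.8]
opening: -0.3
```

Run:
```python
from bench import manip, optics
import cv2,numpy as np
from h import *
for n,(r,c) in {"scene":((180,300),(260,420))}.items():
    b=optics.grab_frame(n)
    cv2.imwrite(f"pics/{n}7.png",cv2.resize(b["img"][r[0]:r[1],c[0]:c[1],::-1],None,fx=5,fy=5,interpolation=cv2.INTER_CUBIC))
s=manip.get_state();print(s["ee_pos"],s["contact_force"])
```

```text
[376.10121971 247.53273584  38.09089358] [-0.75275626 -0.73579851 -0.60385521]
```

View pics/scene7.png

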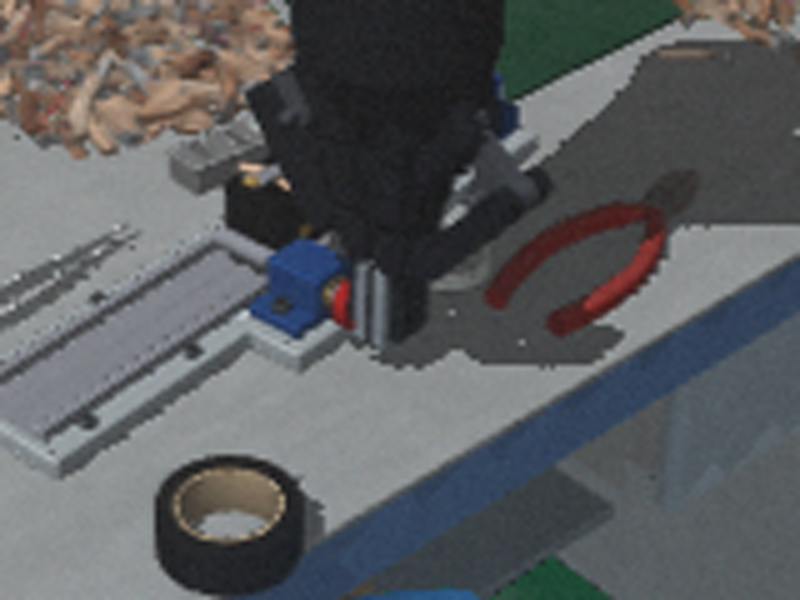

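Request:
step_arm(deltas="0 0.01 0.002 0 0; 0 0.02 0.003 0 0; 0 0.03 0.005 0 0; 0 0.04 0.006 0 0; 0 0.05 0.008 0 0; 0 0.06 0.009 0 0; 0 0.07 0.01 0 0; 0 0.08 0.012 0 0; 0 0.08 0.012 0 0; 0 0.08 0.012 0 0")

```text
t: 19.82
ee_pos: [380.6, 248.2, 37.8]
tcp_rot: [-3.133, -0.001, 0.148]
contact_force: [-11.8, -1.1, 9.6]
opening: -0.2
```

Request:
step_arm(deltas="0 0.04 0.006 0 0; 0 0.045 0.007 0 0; 0 0.05 0.008 0 0; 0 0.05 0.008 0 0; 0 0.05 0.008 0 0; 0 0.05 0.008 0 0; 0 0.05 0.008 0 0; 0 0.05 0.008 0 0; 0 0.05 0.008 0 0; 0 0.05 0.008 0 0")

```text
t: 20.65
ee_pos: [380.8, 248.1, 37.4]
tcp_rot: [-3.133, 0.008, 0.148]
contact_force: [-15.6, -1.9, 12.9]
opening: -0.1
```

Run:
```python
from bench import manip, optics
import cv2,numpy as np
from h import *
for n,(r,c) in {"scene":((205,265),(290,370))}.items():
    b=optics.grab_frame(n)
    cv2.imwrite(f"pics/{n}8.png",cv2.resize(b["img"][r[0]:r[1],c[0]:c[1],::-1],None,fx=10,fy=10,interpolation=cv2.INTER_CUBIC))
s=manip.get_state();print(s["ee_pos"],s["contact_force"],s["ft_torque"])
```

```text
[380.80931511 248.13224642  37.39142617] [-15.22235982  -1.68982093  12.68381471] [-0.17408956  2.15714176 -0.03019523]
```

View pics/scene8.png

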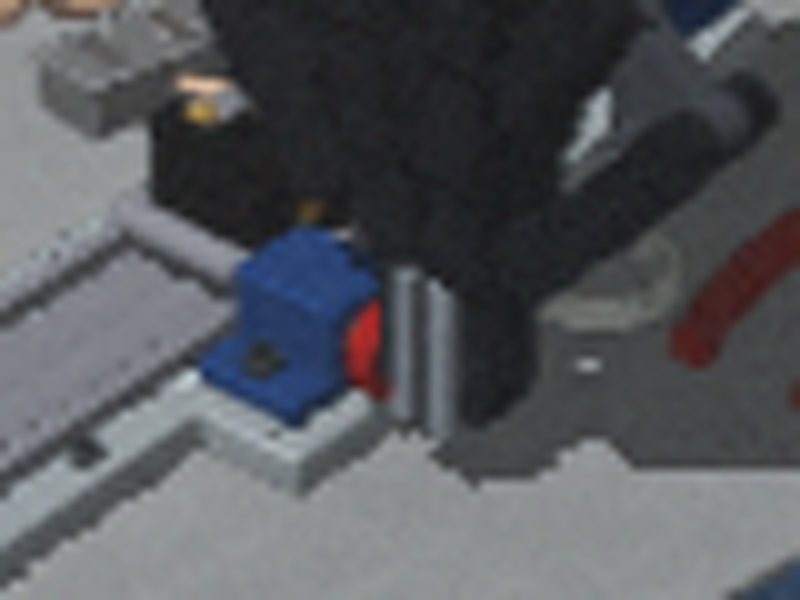

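Request:
step_arm(deltas="0 -0.03 -0.005 0 0; 0 -0.08 -0.012 0 0; 0 -0.2 -0.03 0 0; 0 -0.35 -0.05 0 0; 0 -0.35 -0.05 0.3 0; 0 -0.35 -0.05 0.6 0; 0 -0.35 -0.05 0.9 0; 0 -0.35 -0.05 1 0; 0 -0.35 -0.05 1 0; 0 -0.35 -0.05 1 0")

```text
t: 21.53
ee_pos: [346.7, 243.4, 137.9]
tcp_rot: [-3.133, 0.005, 0.148]
contact_force: [-0.7, 0.3, 0.3]
opening: 0.0
```

Request:
step_arm(deltas="0 0 -0.3 0 0; 0 0 -0.6 0 0; 0 0 -0.9 0.2 0; 0 0 -1 0.4 0; 0 0 -1 0.6 0; 0 0 -1 0.6 0; 0 0 -1 0.6 0; 0 0 -1 0.6 0; 0 0 -1 0.6 0; 0 0 -1 0.6 0")

```text
t: 22.37
ee_pos: [345.9, 143.5, 196.6]
tcp_rot: [-3.133, 0.008, 0.149]
contact_force: [0.8, -0.4, 0.2]
opening: 0.3
```

Run:
```python
from bench import manip, optics
import cv2,numpy as np
from h import *
for n,(r,c) in {"top":((180,255),(280,380)),"scene":((180,255),(280,380))}.items():
    b=optics.grab_frame(n);np.savez(n+"9.npz",**b)
    cv2.imwrite(f"pics/{n}9.png",cv2.resize(b["img"][r[0]:r[1],c[0]:c[1],::-1],None,fx=8,fy=8,interpolation=cv2.INTER_CUBIC))
s=manip.get_state();print(s["ee_pos"],s["contact_force"])
```

```text
[346.22373006 143.56203453 197.06013661] [0.38203897 0.03410204 1.01878205]
```

View pics/top9.png

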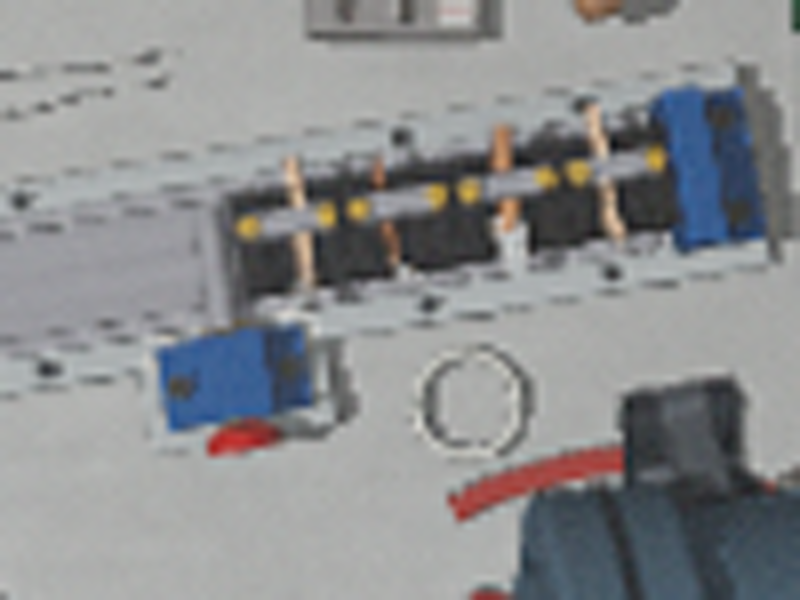

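View pics/scene9.png

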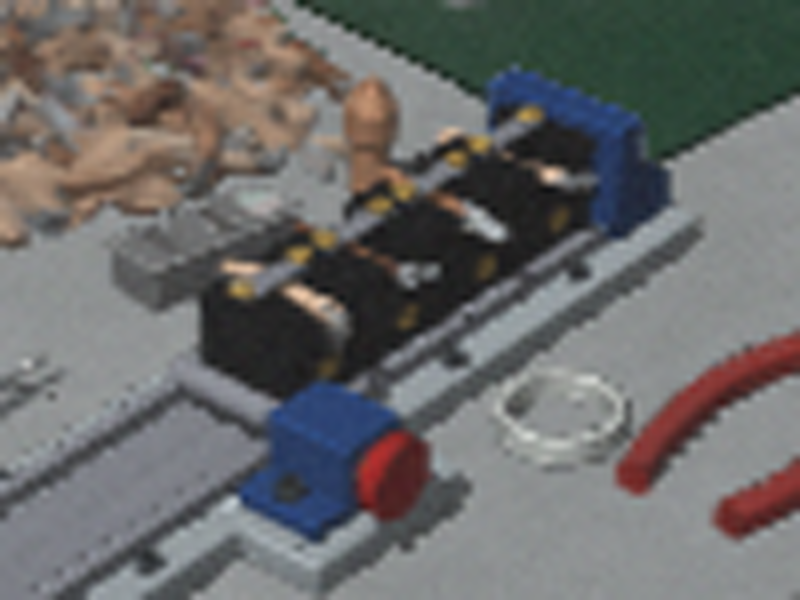

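Run:
```python
from h import *
o=np.array([454.8,241.5,0]);yaw=-1.4207
ex=np.array([np.cos(yaw),np.sin(yaw),0]);ey=np.array([-ex[1],ex[0],0])
loc=lambda p:(round(np.dot(p-o,ex),1),round(np.dot(p-o,ey),1))
for n in("top0","top9","scene0","scene9"):
    f=dict(np.load(n+".npz"));h=cv2.cvtColor(f["img"],cv2.COLOR_RGB2HSV)
    m=cv2.inRange(h,(0,130,60),(8,255,255))|cv2.inRange(h,(172,130,60),(180,255,255))
    k,l,s,c=cv2.connectedComponentsWithStats(m,connectivity=8)
    for i in range(1,k):
        if s[i,4]>5 and 295<c[i,0]<350 and 215<c[i,1]<258:
            ys,xs=np.where(l==i); P=[onz(f,x,y,21.5) for x,y in zip(xs,ys)]; Y=[loc(p)[1] for p in P]
            print(n,s[i],c[i].round(1),loc(onz(f,*c[i],21.5)),"ymin/max",min(Y),max(Y))
S=dict(np.load("scene9.npz"));T=dict(np.load("top9.npz"))
g=lambda x,y:((x+.5)/8-.5+280,(y+.5)/8-.5+180)
print("block outer edge top z32",[loc(onz(T,*g(*p),32)) for p in((168,430),(315,405))],[loc(onz(S,*g(*p),32)) for p in((360,428),(408,412))])
print("block inner edge",[loc(onz(T,*g(*p),32)) for p in((158,348),(303,325))])
print("stop edge",[loc(onz(T,*g(*p),46)) for p in((655,100),(682,248))], "row rear top",[loc(onz(T,*g(*p),42)) for p in((230,195),(235,298))],"pin",[loc(onz(T,*g(*p),26)) for p in((213,200),)])
```

```text
top0 [309 248   8   4  23] [312.2 249.3] (np.float64(-18.7), np.float64(-90.1)) ymin/max -93.5 -86.2
top9 [306 233   9   4  22] [309.5 234.3] (np.float64(-18.9), np.float64(-54.7)) ymin/max -57.7 -51.2
top9 [336 236  22   9  55] [346.5 239.5] (np.float64(64.2), np.float64(-81.1)) ymin/max -87.7 -76.8
top9 [339 254   5   4  13] [341.  255.4] (np.float64(45.0), np.float64(-115.1)) ymin/max -119.2 -111.6
scene0 [339 241   8  11  62] [342.6 246.1] (np.float64(-16.9), np.float64(-91.6)) ymin/max -101.4 -82.1
scene9 [325 234   8  11  61] [328.3 238.7] (np.float64(-16.1), np.float64(-55.8)) ymin/max -66.4 -45.2
block outer edge top z32 [(np.float64(-38.7), np.float64(-49.1)), (np.float64(4.3), np.float64(-49.2))] [(np.float64(-17.9), np.float64(-47.7)), (np.float64(-5.1), np.float64(-52.2))]
block inner edge [(np.float64(-37.8), np.float64(-25.3)), (np.float64(4.7), np.float64(-25.8))]
stop edge [(np.float64(115.1), np.float64(20.3)), (np.float64(115.1), np.float64(-22.9))] row rear top [(np.float64(-9.8), np.float64(14.1)), (np.float64(-13.2), np.float64(-15.3))] pin [(np.float64(-15.1), np.float64(14.9))]
```

Request:
step_arm(deltas="0 0 0.3 0 0; 0 0 0.6 0 0; 0 0 0.9 -0.2 0; 0 0 1 -0.4 0; 0 0 1 -0.6 0; 0 0 1 -0.6 0; 0 0 1 -0.6 0; 0 0 1 -0.6 0; 0 0 1 -0.6 0; 0 0 1 -0.6 0")

```text
t: 23.3
ee_pos: [347.1, 243.5, 138.2]
tcp_rot: [-3.132, 0.005, 0.148]
contact_force: [-0.1, -0.2, 0.1]
opening: 0.2
```

Request:
step_arm(deltas="0 0 0 -0.2 0; 0 0 0 -0.4 0; 0 0 0 -0.6 0; 0 0 0 -0.8 0; 0 0 0 -0.92 0; 0 0 0 -0.92 0; 0 0.08 0.01 -0.92 0; 0 0.16 0.02 -0.92 0; 0 0.22 0.033 -0.92 0; 0 0.26 0.039 -0.92 0")

```text
t: 24.13
ee_pos: [375.7, 248.0, 47.4]
tcp_rot: [-3.132, 0.001, 0.147]
contact_force: [0.2, -0.2, -0.5]
opening: 0.6
```

Request:
step_arm(deltas="0 0.01 0.002 0 0; 0 0.02 0.003 0 0; 0 0.03 0.005 0 0; 0 0.04 0.006 0 0; 0 0.05 0.008 0 0; 0 0.06 0.009 0 0; 0 0.07 0.01 0 0; 0 0.08 0.012 0 0; 0 0.085 0.013 0 0; 0 0.085 0.013 0 0")

```text
t: 24.97
ee_pos: [381.9, 248.9, 47.0]
tcp_rot: [-3.132, 0.006, 0.147]
contact_force: [-6.0, -0.1, 4.5]
opening: 0.1
```

Request:
step_arm(deltas="0 0.03 0.005 0 0; 0 0.04 0.006 0 0; 0 0.05 0.008 0 0; 0 0.06 0.009 0 0; 0 0.07 0.01 0 0; 0 0.07 0.01 0 0; 0 0.07 0.01 0 0; 0 0.07 0.01 0 0; 0 0.07 0.01 0 0; 0 0.07 0.01 0 0")

```text
t: 25.8
ee_pos: [382.5, 248.9, 46.6]
tcp_rot: [-3.133, 0.018, 0.148]
contact_force: [-17.5, -1.5, 18.6]
opening: -0.2
```

Request:
step_arm(deltas="0 -0.03 -0.005 0 0; 0 -0.08 -0.012 0 0; 0 -0.2 -0.03 0 0; 0 -0.35 -0.05 0 0; 0 -0.35 -0.05 0.3 0; 0 -0.35 -0.05 0.6 0; 0 -0.35 -0.05 0.9 0; 0 -0.35 -0.05 1 0; 0 -0.35 -0.05 1 0; 0 -0.35 -0.05 1 0")

```text
t: 26.63
ee_pos: [348.1, 244.1, 146.9]
tcp_rot: [-3.133, 0.016, 0.148]
contact_force: [-0.1, -0.0, -0.4]
opening: -0.2
```

Request:
step_arm(deltas="0 0 -0.3 0 0; 0 0 -0.6 0 0; 0 0 -0.9 0.2 0; 0 0 -1 0.4 0; 0 0 -1 0.6 0; 0 0 -1 0.6 0; 0 0 -1 0.6 0; 0 0 -1 0.6 0; 0 0 -1 0.6 0; 0 0 -1 0.6 0")

```text
t: 27.47
ee_pos: [347.3, 144.2, 205.6]
tcp_rot: [-3.132, 0.018, 0.148]
contact_force: [-0.8, -0.1, 0.2]
opening: -0.0
```

Run:
```python
from bench import manip, optics
import cv2,numpy as np
from h import *
o=np.array([454.8,241.5,0]);yaw=-1.4207
ex=np.array([np.cos(yaw),np.sin(yaw),0]);ey=np.array([-ex[1],ex[0],0])
loc=lambda p:(round(np.dot(p-o,ex),1),round(np.dot(p-o,ey),1))
for n in("top","scene"):
    f=optics.grab_frame(n);h=cv2.cvtColor(f["img"],cv2.COLOR_RGB2HSV)
    m=cv2.inRange(h,(0,130,60),(8,255,255))|cv2.inRange(h,(172,130,60),(180,255,255))
    k,l,s,c=cv2.connectedComponentsWithStats(m,connectivity=8)
    for i in range(1,k):
        if s[i,4]>5 and 295<c[i,0]<335 and 215<c[i,1]<258:
            print(n,s[i],c[i].round(1),loc(onz(f,*c[i],21.5)))
    cv2.imwrite(f"pics/{n}10.png",cv2.resize(f["img"][165:285,235:395,::-1],None,fx=5,fy=5,interpolation=cv2.INTER_CUBIC))
print(manip.get_state()["ee_pos"])
```

```text
top [306 233   8   4  20] [309.4 234.4] (np.float64(-19.3), np.float64(-54.8))
scene [325 234   8  11  62] [328.3 238.8] (np.float64(-16.4), np.float64(-56.1))
[347.57370992 144.24362504 206.0093761 ]
```

View pics/top10.png

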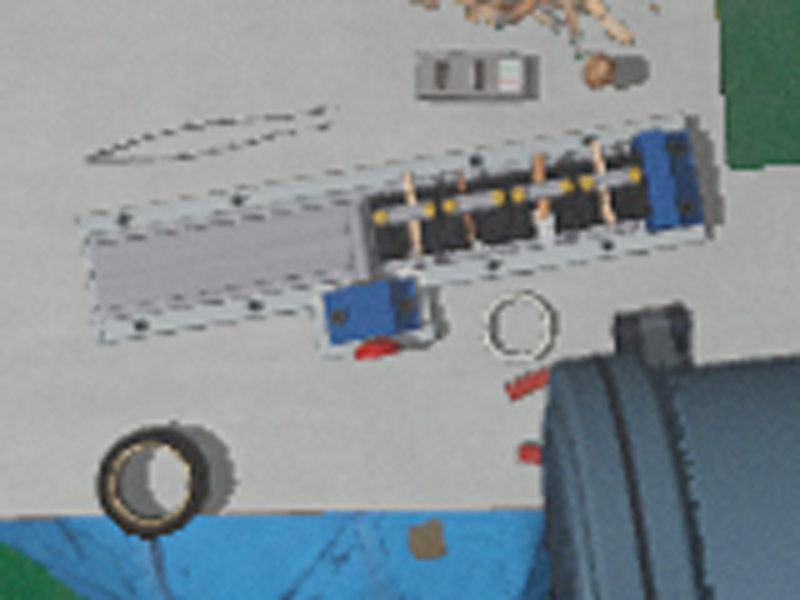

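View pics/scene10.png

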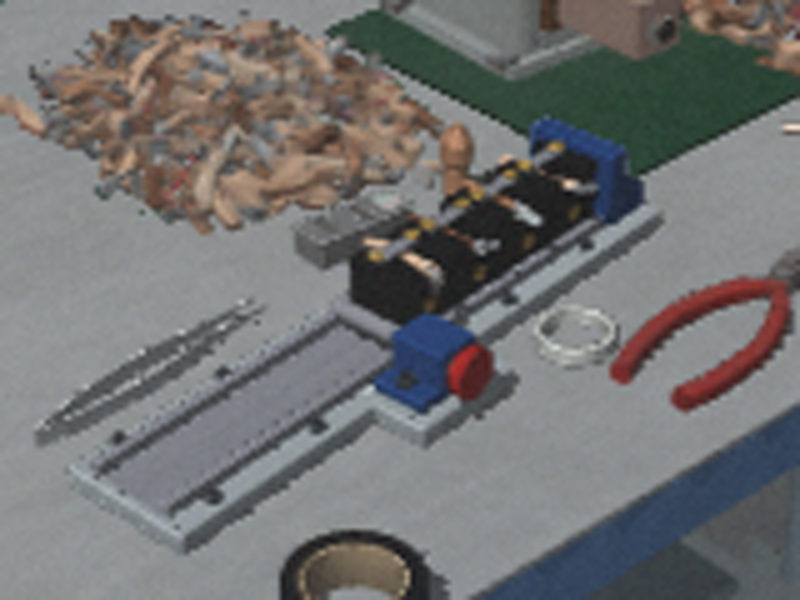

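The head did not move on a second, harder push with the tips set about 9 mm higher. The pin lies across the rail, and the row is closed against the stop.

```bash
python3 -c "
from bench import manip
print(manip.finish_job())"
```

```text
the job is handed in; nothing more can be done
None
```

I pushed the four carriers as one train with the shut fingertips until they were against the blue end stop. Then I pushed the bolt's red head in, backed away and handed the job in at about 27.5 s.

- **Row home:** on the last push the force rose to about 24 N with only 0.2 mm of movement. The pictures show the row closed against the stop, with no gaps visible. The last carrier's rear edge measured 10 to 13 mm behind the rail centre; home is 13 mm.
- **Bolt in:** the head moved about 35.5 mm and stopped hard. A second push at 17 N, with the fingertips about 9 mm higher, did not move it. The pin lies across the rail behind the last carrier.
- **Bystanders:** in the last top picture they lie where they were, but the arm hid most of the cutters in that view. The part of them in the last scene picture showed no visible shift.

**Uncertain or disagreeing:**
- The two cameras differed by about 3 mm, mostly across the rail. The bolt's 35.5 mm is short of the full 39.5 mm and leaves its start 0 to 5 mm out. Only the hard stop and the head's position against the guide block (about 58.5 mm from the centre line; 59 mm is fully in) say it went all the way.
- An upward force of 13 to 19 N also appeared during the bolt pushes. I took it for tool tilt but did not trace it.

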